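# Cure a bonded window with the hand lamp

### The job

The glued window of the housing in the bonding fixture is ready for curing: lift off the light-tight cover that stands over it and stand the cover upright on the bare bench top, then draw the curing lamp out of its sloping dock and turn it upright so that its lens points straight down. Finish while still holding the lamp: keep it still in the gripper, lens centred about 4 cm above the window, touching nothing else. Leave the housing in its nest and the other things on the bench where they are.

Things in the scene. Friction and masses are not known exactly. Their poses are not given: they have to be found in the camera images.
- lamp: cordless curing lamp: round aluminium stick 26 mm thick, 170 mm long, black tail cap, 0.11 to 0.20 kg, balance point 87 mm from the lens. Origin: middle of the lens at its lower end (the last 12 mm narrow to 20 mm); z runs from lens to tail. It starts loose in the dock, lens down, tail leaning back towards the robot, z about 0.70 rad from vertical; no latch, it comes out freely along its z
- lamp_lens (a point): middle of the lamp's lens (same point as the lamp's origin)
- dock: charging dock screwed to the bench: dark steel base 130 (x) x 86 x 10 mm and a black block 46 x 48 x 62 mm whose round socket (29 mm bore, 55 mm of the lamp inside it) leans 0.70 rad from vertical to the dock's -x; a 14 mm wide rib carries the lamp's underside up to 89 mm from the lens. Highest point about 100 mm. Origin: centre of the base's underside, z up
- dock_seat (a point): where the lens rests at the bottom of the socket, fixed to the dock
- fixture: bonding fixture, screwed to the bench: aluminium plate 170 (x) x 130 (y) x 12 mm with a low steel nest ring in its middle (56 mm outside, 7 mm high). Origin at the centre of the plate's underside, on the bench top, z up
- nest (a point): middle of the nest, on the top face of the fixture plate
- housing: grey round sensor housing, 44 mm in diameter, 26 mm high, loose in the nest ring, hidden under the cover at the start. Origin at the centre of its underside, z up
- window (a point): middle of the glass window on top of the housing, 26 mm above the housing's origin and 38 mm above the bench
- cover: light-tight cover: black plastic cap open below, 72 mm across, 50 mm high to its flat top, on it a round aluminium knob 21 mm thick and 26 mm high (50 to 76 mm above the rim), 0.11 kg. It stands loosely on the fixture plate over the nest and must rise 30 mm to clear the housing. Origin: centre of its lower rim, z up through the knob
- estop: bystander: emergency-stop box 100 x 70 x 45 mm with a red mushroom head to 70 mm height. Origin at the centre of its underside
- solvent: bystander: white bottle, 60 mm in diameter, 130 mm high. Origin at the centre of its underside
- meter: bystander: flat grey light meter, 75 x 130 x 24 mm. Origin at the centre of its underside
- tray: bystander: black open tray, 110 x 170 x 28 mm, with three spare housings that stand in it. Origin at the centre of its underside
There are look-alikes about, which are no part of the job. Leave any purple look-alike of the cover alone.

How it is judged:
By the outcome, as a careful person would: the job done as asked, in the order asked, and still so for the second after the job is handed in, while the arm keeps its last pose, push and grip.
It also fails if it takes over 54 s, if anything falls off the work surface, if the arm or the gripper's body presses on something with over 40 N, if the wrist force passes 120 N, or if a joint passes its speed limit or range.

### The arm

A 6-joint arm with a two-finger parallel gripper is mounted at the origin on the work surface. World frame = base frame: x ahead of the robot, y to its left, z up, the work surface at z = 0. Lengths are in mm, angles in rad, forces in N, time in s.
With the tool pointing down it reaches from about 275 to 750 mm from the base axis. Payload 10.2 kg.
Tool frame: the origin (TCP) lies between the finger pads; the fingertips stand 19 mm ahead of it and the grasp point (between the pads) is the TCP; z points along the fingers, y is the line along which they close (so a half turn about z gives the same grasp; the last joint's range is limited). The gripper opens to 85 mm and grips with 20 to 120 N. Pads are 22 mm wide; open, the fingers measure 114 mm over their backs; the gripper's body (76 mm by 85 mm) begins 54 mm behind the grasp point. The pads swing forward as they close: fully open they stand 13 mm farther back than shut.
Start: joints at [0.878, 0.313, 1.498, -0, 1.331, -0.223], TCP at [237.685, 468.121, 218.194] pointing down, gripper open.
Joint ranges: [-2.94, 2.94], [-0.97, 2.17], [0.19, 2.56], [-1.23, 4.37], [0.02, 3.11], [-2.88, 2.88]. Speed limits (rad/s): [2.39, 2.39, 3.01, 3.14, 3.14, 3.14].

### API

Orientations are given as a unit quaternion [w, x, y, z].
In Python, from rig import sense, capture, finish_job gives the robot as it stands. The module is installed in compiled form; this text tells all that it offers.
- The arm moves only by the tool move_arm, never from a script. Its argument "moves" is a list of rows, each an object with "turn": the turn, a rotation vector about the tool's x, y, z in rad, a list of three; "translation": the shift along the tool's x, y, z in mm, a list of three; "hand": the opening, from 0 (shut) to 1 (fully open). In form: [{"turn": [wx, wy, wz], "translation": [x, y, z], "hand": hand}, ...]. A call has 1 to 10 rows; each row shifts and turns the commanded pose from where the row before left it, along the tool's axes as they then stand; what a row does not reach is not made up. A row lasts 1/12 s, in which the tool goes at most 41.7 mm and 7.16 degrees, less where a joint would pass 70% of its speed; a pose out of reach is approached as far as the arm can. A call with a gripper value outside its range is refused whole. The fingers move at their own pace and stop on an object; "grip_force" is the grip in N (left out, the last holds). Time passes only in rows, so rows that do not move let the fingers close. It gives the time, the measured TCP pose, the force, the opening and the grip force at its end, in the units of the state.
- sense(): the state, without advancing time (a new reading comes with each control period).
- capture(name): name is "side" or "top"; returns a dict with "image" (400x640x3 uint8, blue, green, red), "z_map" (400x640 float32, mm along the optical axis (not along the pixel's ray), 0 where there is no reading), "vertical_fov" (degrees; the focal length in pixels is half the picture's height over the tangent of half this angle, whatever the lens; pixels are square), "cx", "cy" (the principal point, pixels), "R" (3x3) and "t" (3): a world point X has camera coordinates R X + t. Camera axes: x right, y down, z forward; pixel columns grow to the right and rows downward; lengths in mm; the calibration is good to about 2 mm. A picture is of the moment at which its call begins.
- finish_job(): hands the job in; it is judged then, once.
The state is a dict: "time_s": time; "joints": joint angles; "dq": joint speeds; "tau": joint torques, N m; "eef_pos": TCP position; "ee_rot": TCP orientation; "force": force on the tool from outside, world axes, zero at the start; "wrist_torque": the same for the moment, N m; "grip_width": opening from 0.0 (shut) to 1.0 (fully open); "grip_force": force on a finger pad.
Only numpy, scipy, OpenCV 4.12 (cv2) and the standard library are available. Lean on these libraries where they do the work, as an engineer would, in place of code of your own. Each camera call takes 0.05 s, during which the arm holds its last target. There are 200 camera calls.

## Working session

There is one attempt and no reset: what is moved stays moved. The work goes in short steps, Python scripts to look and compute and a tool call to move; the robot and the scene stay as the last step left them, time stands still between calls to the robot, and variables do not carry over. Pictures are saved under pics/ and viewed, at most 10 in all, crops included, and the job is handed in when it is done.

Besides the shell and the picture viewer there is one more tool, called after "Emit:" by a JSON object that holds its "method" and its "body", one argument or row to a line. move_arm: Moves the arm, as the interface text tells. Its arguments: {"type":"object","properties":{"moves":{"type":"array","items":{"type":"object","properties":{"turn":{"type":"array","items":{"type":"number"}},"translation":{"type":"array","items":{"type":"number"}},"hand":{"type":"number"}}}},"grip_force":{"type":"number"}},"required":["moves"]}

```bash
mkdir -p pics; cat > h.py <<'E'
import numpy as np, cv2
from rig import sense, capture, finish_job
def cap(n,save=None):
    c=capture(n); 
    if save: cv2.imwrite(f'pics/{save}.png',c['image'])
    h=c['image'].shape[0]; f=h/2/np.tan(np.radians(c['vertical_fov'])/2)
    z=c['z_map']; v,u=np.mgrid[:z.shape[0],:z.shape[1]]
    P=np.stack([(u-c['cx'])/f*z,(v-c['cy'])/f*z,z],-1)
    c['W']=(P-np.array(c['t']))@np.array(c['R']); c['f']=f   # R^T (P-t)
    return c
E
python3 - <<'E'
from h import *
for n in('side','top'):
    c=cap(n,n+'0'); np.savez(n+'0.npz',**c)
    R=np.array(c['R']); print(n,c['f'],-R.T@np.array(c['t']),R[2])
print(sense())
a,b=cv2.imread('pics/side0.png'),cv2.imread('pics/top0.png')
E
```

```text
side 395.4735662656525 [ 393.95907072 -931.82311434  619.60017565] [ 0.17430611  0.84727836 -0.50173375]
top 504.1486858943057 [ 261.52220926  -14.34095777 1506.78963034] [ 0.22500679  0.01317782 -0.97426808]
{'time_s': 0.1, 'joints': array([ 8.77605811e-01,  3.13407692e-01,  1.49835885e+00,  2.43974495e-05,
        1.33097486e+00, -2.23429074e-01]), 'dq': array([ 5.27744261e-04, -7.47168944e-04, -3.86604247e-03,  6.88791728e-04,
       -2.55483972e-04,  1.21812200e-05]), 'tau': array([ 2.55317114e-03, -4.12900794e+01, -2.60144055e+01, -1.25928696e-04,
        2.96684098e-03, -2.32385827e-05]), 'eef_pos': array([237.51789347, 467.9347564 , 217.68617341]), 'ee_rot': array([-2.64747494e-04,  2.32729769e-01,  9.72541271e-01, -5.09858115e-04]), 'force': array([ 0.61326293, -0.18550138,  0.37932138]), 'wrist_torque': array([-0.03255567, -0.03404525, -0.01075059]), 'grip_force': 0.0, 'grip_width': 0.9997301974571196}
```

View pics/top0.png

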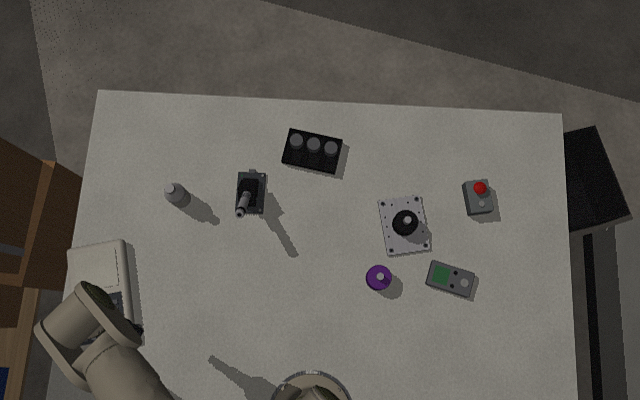

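View pics/side0.png

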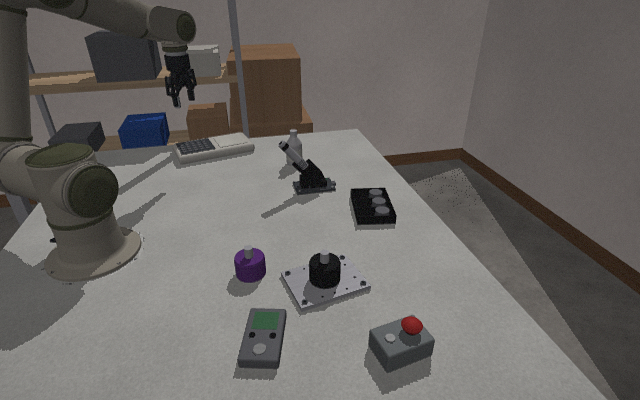

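The top view shows the black cover with its aluminium knob on the fixture plate at about (405,222), and its purple look-alike at (379,277). The lamp is in its dock at (250,193) with its tail at (240,212). The black cover fits the description because it is black and stands over the nest. Next I measure both and confirm in a crop.

```bash
python3 - <<'E'
from h import *
np.set_printoptions(precision=1,suppress=True)
t=np.load('top0.npz');s=np.load('side0.npz')
def blob(c,box,lo,hi):
    u0,v0,u1,v1=box; W=c['W'][v0:v1,u0:u1].reshape(-1,3); I=c['image'][v0:v1,u0:u1].reshape(-1,3)
    m=(W[:,2]>lo)&(W[:,2]<hi); return W[m],I[m]
for nm,c,box in(('top',t,(370,185,440,265)),('side',s,(270,235,380,315))):
    for lab,lo,hi in(('knobtop',68,82),('covertop',46,54),('plate',8,16)):
        W,I=blob(c,box,lo,hi); print(nm,lab,len(W),np.median(W,0),(W.min(0)+W.max(0))/2,np.ptp(W,axis=0))
W,_=blob(t,(370,185,440,265),8,16); print('plate rect',cv2.minAreaRect(W[:,:2].astype(np.float32)))
# dock base and lamp
W,_=blob(t,(225,160,280,225),5,15); print('base',cv2.minAreaRect(W[:,:2].astype(np.float32)),len(W))
for nm,c,box in(('top',t,(225,160,275,225)),('side',s,(270,132,340,200))):
    W,I=blob(c,box,20,200); 
    for lo in range(20,160,10):
        m=(W[:,2]>=lo)&(W[:,2]<lo+10)
        if m.any(): print(nm,lo,m.sum(),np.median(W[m],0),np.ptp(W[m],axis=0),I[m].mean())
# obstacles
for nm,box in(('solv',(155,170,200,220)),('tray',(275,120,350,180)),('estop',(455,172,500,222)),('meter',(420,255,480,305)),('purple',(360,258,400,300))):
    W,_=blob(t,box,18,150); print(nm,W.min(0),W.max(0))
a=cv2.resize(t['image'][155:225,215:285],(400,400),interpolation=2);b=cv2.resize(t['image'][190:300,355:465],(400,400),interpolation=2)
d=cv2.resize(s['image'][130:200,270:340],(400,400)) 
cv2.imwrite('pics/crop.png',np.hstack([cv2.resize(x,(260,260)) for x in(a,b,d)]))
E
```

```text
top knobtop 16 [ 545.7 -243.9   69.4] [ 548.1 -244.6   74.8] [48.5 55.8 13.5]
top covertop 21 [ 526.4 -234.9   51.2] [ 553.1 -241.2   49.9] [68.4 61.7  7.8]
top plate 1429 [ 543.7 -240.5   11.8] [ 556.2 -246.4   12. ] [247.6 205.4   8. ]
side knobtop 47 [ 551.8 -255.    74.4] [ 553.2 -252.9   75. ] [17.3 10.6 13.8]
side covertop 84 [ 547.1 -277.3   50.2] [ 554.  -266.1   50. ] [69.6 35.8  7.9]
side plate 2043 [ 533.1 -271.7   11.5] [ 554.7 -247.9   12. ] [190.5 159.8   7.9]
plate rect ((546.1144409179688, -260.8909912109375), (226.42323303222656, 216.9386444091797), 13.533272743225098)
base ((632.2200317382812, 221.6689453125), (205.35984802246094, 168.0438995361328), 4.23690128326416) 695
top 20 29 [665.1 211.3  27.4] [87.7 61.5  9.1] 17.57471264367816
top 30 19 [636.8 212.6  33.7] [84.6 46.3  9.3] 14.666666666666666
top 40 20 [597.7 206.8  44.8] [75.1 19.8  8.3] 13.766666666666667
top 50 40 [651.8 218.8  55.4] [72.8 48.5  9.8] 15.808333333333334
top 60 55 [643.2 216.6  65.6] [75.8 48.2  9.7] 16.042424242424243
top 70 71 [612.4 218.3  74.8] [65.4 48.2  9.7] 19.737089201877936
top 80
[... 1000 characters left out ...]
4.9 225.7  93.7] [ 63.5 243.5   9.8] 63.08
side 100 55 [588.3 218.2 105.8] [ 49.8 223.2  10. ] 82.24848484848485
side 110 46 [581.3 217.5 115.9] [ 55.5 231.    9.8] 81.58695652173913
side 120 43 [571.9 217.2 124.6] [ 67.1 233.6   9.4] 81.03100775193798
side 130 32 [556.  211.8 134.6] [35.6 15.7  9.2] 85.48958333333333
side 140 31 [546.8 212.7 144.9] [35.  17.2  9.4] 78.47311827956989
side 150 36 [538.6 212.4 154.9] [37.5 14.6  9.6] 47.05555555555556
solv [568.2 404.7  18.1] [628.  466.4 138.4]
tray [701.1 -47.6  18.1] [837.8 137.5  41.7]
estop [ 592.2 -504.7   18.7] [ 701.3 -420.8   73.7]
meter [ 348.9 -452.7   18. ] [ 451.1 -312.3   36.2]
purple [ 353.8 -206.6   19.6] [ 425.3 -135.8   81.1]
```

View pics/crop.png

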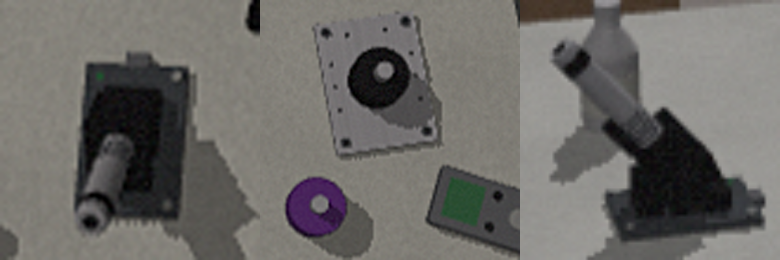

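The crop shows the black cover with its knob on the plate at crop (378,75). The purple one at (318,207) stands on the bench, so it's not the job. Next come finer fits of the knob and the lamp axis.

```bash
cat >> h.py <<'E'
def ray(c,u,v,z):
    R=np.array(c['R']);o=-R.T@np.array(c['t']);d=R.T@np.array([(u-c['cx'])/c['f'],(v-c['cy'])/c['f'],1]);return o+d*(z-o[2])/d[2]
def lampfit(P):
    from scipy.optimize import least_squares
    p0=P.mean(0)
    def res(q):
        d=np.array([q[2],q[3],1]);d/=np.linalg.norm(d);r=P-np.array([q[0],q[1],p0[2]])
        return np.linalg.norm(np.cross(r,d),axis=1)-13
    q=least_squares(res,[p0[0]+5,p0[1],-.84,0],loss='soft_l1').x
    d=np.array([q[2],q[3],1]);return np.array([q[0],q[1],p0[2]]),d/np.linalg.norm(d),np.abs(res(q)).mean()
E
python3 - <<'E'
from h import *
np.set_printoptions(precision=3,suppress=True)
t=np.load('top0.npz');s=np.load('side0.npz')
def comp(mask,u,v):
    n,l,st,ce=cv2.connectedComponentsWithStats(mask.astype(np.uint8)); k=min(range(1,n),key=lambda i:np.hypot(*(ce[i]-[u,v]))+ (1e3 if st[i,4]<12 else 0)); return ce[k],st[k]
for nm,c,u,v in(('top',t,406,220),('side',s,325,257)):
    g=c['image'].max(2); m=np.zeros(g.shape,bool); m[v-8:v+9,u-8:u+9]=g[v-8:v+9,u-8:u+9]>70
    ce,st=comp(m,u,v); print(nm,'knob',ce,st,ray(c,*ce,76+12),ray(c,*ce,75))
g=t['image'].max(2);m=np.zeros(g.shape,bool);m[205:240,385:425]=g[205:240,385:425]<45
ce,st=comp(m,405,222);print('black disc',ce,st,ray(t,*ce,45))
# plate
m=np.zeros(g.shape,bool);m[190:262,372:438]=g[190:262,372:438]>0
Ps=[]
for nm,c,box in(('top',t,(225,190,275,222)),('side',s,(275,135,312,172))):
    u0,v0,u1,v1=box;W=c['W'][v0:v1,u0:u1].reshape(-1,3);I=c['image'][v0:v1,u0:u1].reshape(-1,3)
    k=(W[:,2]>104)&(W[:,2]<162)&(abs(W[:,1]-217)<22)&(W[:,0]>500)&(W[:,0]<640)
    P=W[k];Ps.append(P);a,d,r=lampfit(P);print(nm,len(P),a,d,np.arctan2(np.hypot(*d[:2]),d[2]),r,'zmax',P[:,2].max())
P=np.vstack(Ps);a,d,r=lampfit(P);print('both',a,d,np.arctan2(np.hypot(*d[:2]),d[2]),r)
W=np.vstack([t['W'][190:222,225:275].reshape(-1,3),s['W'][135:172,275:312].reshape(-1,3)])
r=W-a;al=r@d;pe=np.linalg.norm(r-np.outer(al,d),axis=1);k=(pe<17)&(W[:,2]>100);print('tail along from a',np.percentile(al[k],[98,99.5,100]),'tail end',a+d*np.percentile(al[k],99.5))
E
```

```text
top knob [407.178 219.178] [403 216   9   8  45] [ 555.481 -243.355   88.   ] [ 558.174 -245.454   75.   ]
side knob [324.363 254.446] [317 249  17  15 157] [ 552.707 -257.27    88.   ] [ 556.589 -240.774   75.   ]
black disc [404.414 223.002] [392 210  26  26 457] [ 552.447 -242.348   45.   ]
top 120 [555.162 225.285 134.484] [-0.639 -0.018  0.769] 0.6930527024463727 0.9723999786955311 zmax 161.85604999114892
side 183 [553.728 223.191 134.127] [-0.635 -0.015  0.772] 0.688658596875007 1.486006711785757 zmax 161.99886590374575
both [554.415 223.9   134.268] [-0.646 -0.028  0.763] 0.7030421501456822 1.4635034748583375
tail along from a [47.229 49.103 50.226] tail end [522.698 222.514 171.728]
```

Emit:
{"method": "move_arm", "body": {
  "moves": [
    {"turn":[0,0,-0.0783],"translation":[0,0,-5],"hand":1},
    {"turn":[0,0,-0.0783],"translation":[0,0,-5],"hand":1},
    {"turn":[0,0,-0.0783],"translation":[0,0,0],"hand":1},
    {"turn":[0,0,-0.0783],"translation":[0,0,0],"hand":1},
    {"turn":[0,0,-0.0783],"translation":[0,0,0],"hand":1},
    {"turn":[0,0,-0.0783],"translation":[0,0,0],"hand":1}
  ]
}}

```text
time_s: 0.6
eef_pos: [237.6, 468.0, 227.9]
ee_rot: [-0.0, -0.002, 1.0, -0.0]
force: [0.6, -0.1, 0.9]
grip_width: 1.001
grip_force: 0.0
```

Emit:
{"method": "move_arm", "body": {
  "moves": [
    {"turn":[0,0,0],"translation":[-13.2,-29.6,0],"hand":1},
    {"turn":[0,0,0],"translation":[-13.2,-29.6,0],"hand":1},
    {"turn":[0,0,0],"translation":[-13.2,-29.6,0],"hand":1},
    {"turn":[0,0,0],"translation":[-13.2,-29.6,0],"hand":1},
    {"turn":[0,0,0],"translation":[-13.2,-29.6,0],"hand":1},
    {"turn":[0,0,0],"translation":[-13.2,-29.6,0],"hand":1},
    {"turn":[0,0,0],"translation":[-13.2,-29.6,0],"hand":1},
    {"turn":[0,0,0],"translation":[-13.2,-29.6,0],"hand":1},
    {"turn":[0,0,0],"translation":[-13.2,-29.6,0],"hand":1},
    {"turn":[0,0,0],"translation":[-13.2,-29.6,0],"hand":1}
  ]
}}

```text
time_s: 1.43
eef_pos: [369.9, 170.6, 228.1]
ee_rot: [-0.0, -0.0, 1.0, -0.0]
force: [1.1, 0.4, 0.7]
grip_width: 1.003
grip_force: 0.0
```

Emit:
{"method": "move_arm", "body": {
  "moves": [
    {"turn":[0,0,0],"translation":[-13.2,-29.6,0],"hand":1},
    {"turn":[0,0,0],"translation":[-13.2,-29.6,0],"hand":1},
    {"turn":[0,0,0],"translation":[-13.2,-29.6,0],"hand":1},
    {"turn":[0,0,0],"translation":[-13.2,-29.6,0],"hand":1},
    {"turn":[0,0,0],"translation":[-13.2,-29.6,0],"hand":1},
    {"turn":[0,0,0],"translation":[-13.2,-29.6,0],"hand":1},
    {"turn":[0,0,0],"translation":[-13.2,-29.6,0],"hand":1},
    {"turn":[0,0,0],"translation":[-13.2,-29.6,0],"hand":1},
    {"turn":[0,0,0],"translation":[-13.2,-29.6,0],"hand":1},
    {"turn":[0,0,0],"translation":[-13.2,-29.6,0],"hand":1}
  ]
}}

```text
time_s: 2.27
eef_pos: [501.9, -125.4, 227.9]
ee_rot: [-0.0, 0.0, 1.0, 0.0]
force: [1.0, -0.1, 0.2]
grip_width: 0.997
grip_force: 0.0
```

Emit:
{"method": "move_arm", "body": {
  "moves": [
    {"turn":[0,0,0],"translation":[-13.2,-29.6,0],"hand":1},
    {"turn":[0,0,0],"translation":[-13.2,-29.6,0],"hand":1},
    {"turn":[0,0,0],"translation":[-13.2,-29.6,10],"hand":1},
    {"turn":[0,0,0],"translation":[-13.2,-29.6,20],"hand":1},
    {"turn":[0,0,0],"translation":[0,0,25],"hand":1},
    {"turn":[0,0,0],"translation":[0,0,25],"hand":1},
    {"turn":[0,0,0],"translation":[0,0,10],"hand":1},
    {"turn":[0,0,0],"translation":[0,0,0],"hand":1}
  ]
}}

```text
time_s: 2.93
eef_pos: [553.4, -241.5, 135.7]
ee_rot: [-0.002, -0.0, 1.0, 0.001]
force: [-0.1, 0.1, 0.7]
grip_width: 1.0
grip_force: 0.0
```

Emit:
{"method": "move_arm", "body": {
  "moves": [
    {"turn":[0,0,0],"translation":[-1.5,-2,15],"hand":1},
    {"turn":[0,0,0],"translation":[0,0,15],"hand":1},
    {"turn":[0,0,0],"translation":[0,0,12],"hand":1},
    {"turn":[0,0,0],"translation":[0,0,8],"hand":1},
    {"turn":[0,0,0],"translation":[0,0,0],"hand":1},
    {"turn":[0,0,0],"translation":[0,0,0],"hand":0.1},
    {"turn":[0,0,0],"translation":[0,0,0],"hand":0.1},
    {"turn":[0,0,0],"translation":[0,0,0],"hand":0.1},
    {"turn":[0,0,0],"translation":[0,0,0],"hand":0.1},
    {"turn":[0,0,0],"translation":[0,0,0],"hand":0.1}
  ],
  "grip_force": 40
}}

```text
time_s: 3.77
eef_pos: [556.1, -244.4, 88.7]
ee_rot: [0.0, -0.0, 1.0, -0.0]
force: [0.1, 0.5, -0.3]
grip_width: 0.297
grip_force: 0.0
```

Emit:
{"method": "move_arm", "body": {
  "moves": [
    {"turn":[0,0,0],"translation":[0,0,0],"hand":0.1},
    {"turn":[0,0,0],"translation":[0,0,0],"hand":0.1},
    {"turn":[0,0,0],"translation":[0,0,0],"hand":0.1},
    {"turn":[0,0,0],"translation":[0,0,0],"hand":0.1}
  ]
}}

```text
time_s: 4.1
eef_pos: [556.0, -244.3, 88.2]
ee_rot: [0.0, -0.0, 1.0, -0.0]
force: [0.4, 0.3, -0.4]
grip_width: 0.095
grip_force: 0.0
```

The fingers shut past the knob's width, so I look.

```bash
python3 - <<'E'
from h import *
s=cap('side');t=cap('top');np.savez('side1.npz',**s);np.savez('top1.npz',**t)
a=cv2.resize(s['image'][190:310,265:385],(400,400),interpolation=2);b=cv2.resize(t['image'][170:270,355:455],(400,400),interpolation=2)
cv2.imwrite('pics/c1.png',np.hstack([a,b])); print(sense()['eef_pos'],sense()['grip_width'])
E
```

```text
[ 555.98080166 -244.2831863    88.17460842] 0.09991827567180693
```

View pics/c1.png

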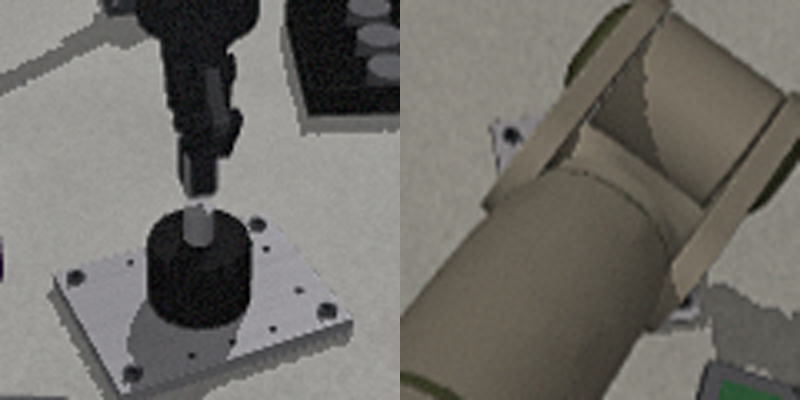

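The crop shows the shut fingertips at (198,192), just above the knob top at (198,207). I check the heights by depth.

```bash
python3 - <<'E'
from h import *
np.set_printoptions(precision=0,suppress=True)
s=np.load('side1.npz');s0=np.load('side0.npz')
u=265+60
for v in range(236,285,2): print(v,s['W'][v,u],s['image'][v,u].max(),s0['W'][v,u],s0['image'][v,u].max())
E
```

```text
236 [ 549. -281.  154.] 21 [599. -68.   2.] 144
238 [ 554. -260.  133.] 29 [598. -73.  -1.] 150
240 [ 554. -258.  127.] 28 [595. -83.  -1.] 150
242 [ 553. -261.  124.] 30 [593. -92.  -1.] 148
244 [ 554. -260.  118.] 27 [592. -99.  -2.] 153
246 [ 554. -258.  111.] 30 [ 589. -110.   -0.] 152
248 [ 554. -257.  105.] 70 [ 587. -120.    1.] 152
250 [ 558. -242.   88.] 150 [ 558. -243.   88.] 149
252 [ 556. -249.   88.] 90 [ 556. -248.   87.] 145
254 [ 555. -254.   86.] 90 [ 555. -255.   87.] 142
256 [ 554. -257.   83.] 88 [ 554. -258.   84.] 80
258 [ 554. -260.   80.] 89 [ 554. -256.   77.] 81
260 [ 554. -258.   73.] 86 [ 554. -257.   72.] 81
262 [ 554. -258.   67.] 89 [ 554. -259.   68.] 81
264 [ 554. -259.   62.] 14 [ 554. -258.   62.] 7
266 [ 552. -264.   61.] 22 [ 552. -264.   61.] 15
268 [ 551. -272.   62.] 27 [ 551. -270.   61.] 17
270 [ 549. -280.   63.] 31 [ 549. -278.   62.] 35
272 [ 548. -282.   60.] 18 [ 548. -281.   59.] 27
274 [ 548. -282.   54.] 14 [ 548. -282.   54.] 17
276 [ 548. -281.   48.] 19 [ 394. -932.  620.] 24
278 [ 548. -283.   43.] 20 [ 548. -283.   44.] 15
280 [ 548. -282.   37.] 9 [ 549. -280.   36.] 17
282 [ 549. -280.   30.] 19 [ 548. -282.   31.] 16
284 [ 548. -281.   25.] 18 [ 548. -282.   26.] 18
```

```bash
python3 - <<'E'
from h import *
np.set_printoptions(precision=0,suppress=True)
for f,box,y0,zr in(('side0',(150,60,215,115),(380,560),(150,300)),('side1',(290,190,365,252),(-310,-200),(92,260))):
    s=np.load(f+'.npz');u0,v0,u1,v1=box;W=s['W'][v0:v1,u0:u1].reshape(-1,3)
    k=(W[:,1]>y0[0])&(W[:,1]<y0[1])&(W[:,2]>zr[0])&(W[:,2]<zr[1]);W=W[k]
    for z in range(zr[0],zr[1],8):
        q=W[(W[:,2]>=z)&(W[:,2]<z+8)]
        if len(q): print(f,z,len(q),q.min(0),q.max(0))
from rig import sense
print(sense()['joints'])
E
```

```text
side0 238 9 [208. 422. 243.] [258. 515. 246.]
side0 246 28 [205. 416. 246.] [267. 515. 254.]
side0 254 34 [204. 410. 254.] [267. 516. 262.]
side0 262 35 [206. 413. 262.] [266. 508. 270.]
side0 270 34 [204. 410. 270.] [267. 514. 278.]
side0 278 32 [206. 412. 279.] [269. 515. 286.]
side0 286 43 [194. 395. 286.] [279. 528. 294.]
side0 294 43 [192. 394. 294.] [279. 528. 300.]
side1 100 22 [ 543. -260.  101.] [ 563. -239.  108.]
side1 108 33 [ 543. -263.  108.] [ 564. -234.  116.]
side1 116 38 [ 543. -264.  116.] [ 564. -233.  124.]
side1 124 32 [ 544. -263.  124.] [ 563. -234.  132.]
side1 132 15 [ 544. -264.  132.] [ 559. -235.  139.]
side1 140 14 [ 541. -279.  143.] [ 564. -232.  148.]
side1 148 45 [ 541. -285.  148.] [ 566. -215.  156.]
side1 156 25 [ 542. -289.  156.] [ 566. -201.  163.]
side1 164 54 [ 538. -297.  164.] [ 566. -235.  172.]
side1 172 54 [ 537. -301.  172.] [ 570. -235.  180.]
side1 180 66 [ 537. -307.  180.] [ 570. -225.  188.]
side1 188 95 [ 535. -309.  188.] [ 574. -225.  196.]
side1 196 99 [ 535. -307.  196.] [ 574. -228.  204.]
side1 204 96 [ 535. -289.  204.] [ 574. -229.  212.]
side1 212 57 [ 543. -287.  212.] [ 565. -257.  220.]
side1 220 37 [ 544. -283.  220.] [ 566. -274.  228.]
side1 228 104 [ 517. -283.  228.] [ 589. -247.  236.]
side1 236 135 [ 517. -284.  236.] [ 589. -246.  244.]
side1 244 122 [ 518. -283.  244.] [ 588. -247.  252.]
side1 252 98 [ 520. -283.  252.] [ 579. -259.  260.]
[-1.  1.  1. -0.  1. -2.]
```

The fingertips stand about 32 mm higher than the reported TCP implies: 242 seen against 212 expected at the start, and 102 against 69 now. The offset is consistent, so I open, go 32 mm lower and grip again.

Emit:
{"method": "move_arm", "body": {
  "moves": [
    {"turn":[0,0,0],"translation":[0,0,0],"hand":0.8},
    {"turn":[0,0,0],"translation":[0,0,0],"hand":0.8},
    {"turn":[0,0,0],"translation":[0,0,0],"hand":0.8},
    {"turn":[0,0,0],"translation":[0,0,0],"hand":0.8},
    {"turn":[0,0,0],"translation":[0,0,0],"hand":0.8},
    {"turn":[0,0,0],"translation":[0,0,0],"hand":0.8},
    {"turn":[0,0,0],"translation":[0,0,10],"hand":0.8},
    {"turn":[0,0,0],"translation":[0,0,10],"hand":0.8},
    {"turn":[0,0,0],"translation":[0,0,7],"hand":0.8},
    {"turn":[0,0,0],"translation":[0,0,5],"hand":0.8}
  ]
}}

```text
time_s: 5.03
eef_pos: [555.4, -243.9, 54.4]
ee_rot: [-0.001, -0.0, 1.0, 0.001]
force: [-0.8, 0.2, -0.1]
grip_width: 0.796
grip_force: 0.0
```

Emit:
{"method": "move_arm", "body": {
  "moves": [
    {"turn":[0,0,0],"translation":[0,0,0],"hand":0.1},
    {"turn":[0,0,0],"translation":[0,0,0],"hand":0.1},
    {"turn":[0,0,0],"translation":[0,0,0],"hand":0.1},
    {"turn":[0,0,0],"translation":[0,0,0],"hand":0.1},
    {"turn":[0,0,0],"translation":[0,0,0],"hand":0.1},
    {"turn":[0,0,0],"translation":[0,0,0],"hand":0.1},
    {"turn":[0,0,0],"translation":[0,0,0],"hand":0.1},
    {"turn":[0,0,0],"translation":[0,0,0],"hand":0.1}
  ],
  "grip_force": 40
}}

```text
time_s: 5.7
eef_pos: [556.2, -244.5, 56.7]
ee_rot: [0.0, -0.0, 1.0, -0.0]
force: [0.8, -0.4, 3.2]
grip_width: 0.226
grip_force: 39.2
```

Emit:
{"method": "move_arm", "body": {
  "moves": [
    {"turn":[0,0,0],"translation":[0,0,-3],"hand":0.1},
    {"turn":[0,0,0],"translation":[0,0,-7],"hand":0.1},
    {"turn":[0,0,0],"translation":[0,0,-10],"hand":0.1},
    {"turn":[0,0,0],"translation":[0,0,-15],"hand":0.1},
    {"turn":[0,0,0],"translation":[0,0,-20],"hand":0.1},
    {"turn":[0,0,0],"translation":[0,0,-15],"hand":0.1},
    {"turn":[0,0,0],"translation":[0,0,-10],"hand":0.1},
    {"turn":[0,0,0],"translation":[3,7,0],"hand":0.1},
    {"turn":[0,0,0],"translation":[8,17,0],"hand":0.1},
    {"turn":[0,0,0],"translation":[10,25,0],"hand":0.1}
  ]
}}

```text
time_s: 6.53
eef_pos: [534.2, -195.2, 135.3]
ee_rot: [-0.0, 0.001, 1.0, 0.0]
force: [0.8, -0.3, -1.8]
grip_width: 0.227
grip_force: 39.2
```

Emit:
{"method": "move_arm", "body": {
  "moves": [
    {"turn":[0,0,0],"translation":[12,27,0],"hand":0.1},
    {"turn":[0,0,0],"translation":[12,27,0],"hand":0.1},
    {"turn":[0,0,0],"translation":[12,27,0],"hand":0.1},
    {"turn":[0,0,0],"translation":[12,27,0],"hand":0.1},
    {"turn":[0,0,0],"translation":[12,27,0],"hand":0.1},
    {"turn":[0,0,0],"translation":[11,27,0],"hand":0.1},
    {"turn":[0,0,0],"translation":[9,20,0],"hand":0.1},
    {"turn":[0,0,0],"translation":[5,13,0],"hand":0.1},
    {"turn":[0,0,0],"translation":[0,0,0],"hand":0.1},
    {"turn":[0,0,0],"translation":[0,0,0],"hand":0.1}
  ]
}}

```text
time_s: 7.37
eef_pos: [449.5, 0.2, 135.9]
ee_rot: [-0.0, -0.001, 1.0, 0.0]
force: [-0.4, 0.2, -1.0]
grip_width: 0.222
grip_force: 39.2
```

```bash
python3 - <<'E'
from h import *
np.set_printoptions(precision=1,suppress=True)
s=cap('side','s2');t=cap('top');np.savez('side2.npz',**s);np.savez('top2.npz',**t);print(sense()['eef_pos'],sense()['grip_width'])
# cover lowest z (held) & window
W=s['W'].reshape(-1,3);k=(abs(W[:,0]-450)<50)&(abs(W[:,1])<60)&(W[:,2]>30)&(W[:,2]<170);Q=W[k];print('cover zmin',np.percentile(Q[:,2],[0,1,3]),Q.min(0))
for nm,c in(('side',s),('top',t)):
    W=c['W'].reshape(-1,3);k=(abs(W[:,0]-553)<32)&(abs(W[:,1]+244)<32)&(W[:,2]>33)&(W[:,2]<43);Q=W[k];print(nm,len(Q),np.median(Q,0),cv2.minEnclosingCircle(Q[:,:2].astype(np.float32)) if len(Q) else '')
E
```

```text
[450.   -0.7 136. ] 0.22675137305734291
cover zmin [90.7 92.1 94.3] [412.1 -39.6  90.7]
side 186 [ 554.3 -250.7   37.7] ((554.1631469726562, -247.48898315429688), 21.45718002319336)
top 130 [ 553.7 -245.1   38.1] ((555.0194702148438, -244.7509307861328), 20.83848762512207)
```

View pics/s2.png

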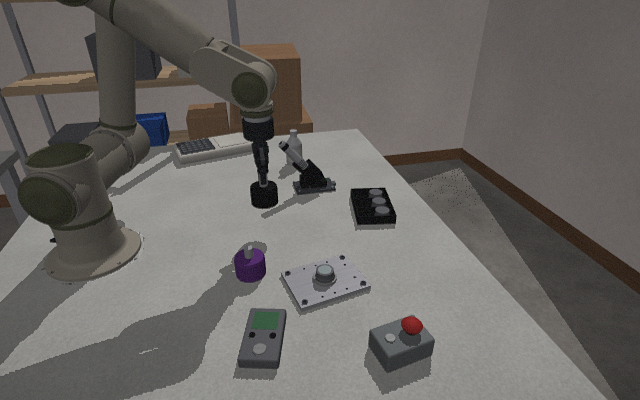

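The side view shows the cover held at (264,195) above bare bench, with the housing left in its nest at (324,272). I lower the cover.

Emit:
{"method": "move_arm", "body": {
  "moves": [
    {"turn":[0,0,0],"translation":[0,0,8],"hand":0.1},
    {"turn":[0,0,0],"translation":[0,0,16],"hand":0.1},
    {"turn":[0,0,0],"translation":[0,0,22],"hand":0.1},
    {"turn":[0,0,0],"translation":[0,0,20],"hand":0.1},
    {"turn":[0,0,0],"translation":[0,0,12],"hand":0.1},
    {"turn":[0,0,0],"translation":[0,0,7],"hand":0.1},
    {"turn":[0,0,0],"translation":[0,0,3],"hand":0.1},
    {"turn":[0,0,0],"translation":[0,0,1],"hand":0.1},
    {"turn":[0,0,0],"translation":[0,0,1],"hand":0.1},
    {"turn":[0,0,0],"translation":[0,0,0.5],"hand":0.1}
  ]
}}

```text
time_s: 8.3
eef_pos: [450.4, -0.4, 46.2]
ee_rot: [0.001, 0.0, 1.0, -0.0]
force: [-0.4, 0.1, -0.6]
grip_width: 0.223
grip_force: 39.2
```

Emit:
{"method": "move_arm", "body": {
  "moves": [
    {"turn":[0,0,0],"translation":[0,0,0.5],"hand":0.1},
    {"turn":[0,0,0],"translation":[0,0,0.5],"hand":0.1},
    {"turn":[0,0,0],"translation":[0,0,0],"hand":0.1}
  ]
}}

```text
time_s: 8.55
eef_pos: [450.1, -0.3, 44.9]
ee_rot: [0.0, -0.0, 1.0, -0.0]
force: [0.2, 0.0, -0.8]
grip_width: 0.229
grip_force: 39.2
```

Emit:
{"method": "move_arm", "body": {
  "moves": [
    {"turn":[0,0,0],"translation":[0,0,0.5],"hand":0.1},
    {"turn":[0,0,0],"translation":[0,0,0.5],"hand":0.1},
    {"turn":[0,0,0],"translation":[0,0,0],"hand":0.1}
  ]
}}

```text
time_s: 8.8
eef_pos: [450.2, -0.6, 44.5]
ee_rot: [0.0, -0.0, 1.0, -0.0]
force: [-4.2, -0.6, 8.1]
grip_width: 0.227
grip_force: 40.3
```

Emit:
{"method": "move_arm", "body": {
  "moves": [
    {"turn":[0,0,0],"translation":[0,0,0],"hand":0.8},
    {"turn":[0,0,0],"translation":[0,0,0],"hand":0.8},
    {"turn":[0,0,0],"translation":[0,0,0],"hand":0.8},
    {"turn":[0,0,0],"translation":[0,0,0],"hand":0.8},
    {"turn":[0,0,0],"translation":[0,0,0],"hand":0.8},
    {"turn":[0,0,0],"translation":[0,0,-5],"hand":0.8},
    {"turn":[0,0,0],"translation":[0,0,-15],"hand":0.8},
    {"turn":[0,0,0],"translation":[0,0,-30],"hand":0.8},
    {"turn":[0,0,0],"translation":[0,0,-35],"hand":1},
    {"turn":[0,0,0],"translation":[0,0,-35],"hand":1}
  ]
}}

```text
time_s: 9.63
eef_pos: [449.5, -0.1, 165.3]
ee_rot: [-0.0, -0.0, 1.0, 0.0]
force: [0.7, 0.3, 0.4]
grip_width: 0.997
grip_force: 0.0
```

Emit:
{"method": "move_arm", "body": {
  "moves": [
    {"turn":[0,0,0],"translation":[0,0,-35],"hand":1},
    {"turn":[0,0,0],"translation":[0,0,-26],"hand":1},
    {"turn":[0,0,-0.03],"translation":[-8,28,0],"hand":1},
    {"turn":[0,0,0],"translation":[-8,32,0],"hand":1},
    {"turn":[0,0,0],"translation":[-8,32,0],"hand":1},
    {"turn":[0,0,0],"translation":[-8,32,0],"hand":1},
    {"turn":[0,0,0],"translation":[-8,32,0],"hand":1},
    {"turn":[0,0,0],"translation":[-8,32,0],"hand":1},
    {"turn":[0,0,0],"translation":[-6,22,0],"hand":1},
    {"turn":[0,0,0],"translation":[0,12,0],"hand":1}
  ]
}}

```text
time_s: 10.47
eef_pos: [498.2, 225.3, 224.7]
ee_rot: [-0.0, -0.016, 1.0, 0.0]
force: [-0.1, -0.2, 0.3]
grip_width: 1.001
grip_force: 0.0
```

Emit:
{"method": "move_arm", "body": {
  "moves": [
    {"turn":[0,-0.08,0],"translation":[0,0,0],"hand":1},
    {"turn":[0,-0.11,0],"translation":[0,0,0],"hand":1},
    {"turn":[0,-0.11,0],"translation":[0,0,0],"hand":1},
    {"turn":[0,-0.11,0],"translation":[0,0,0],"hand":1},
    {"turn":[0,-0.11,0],"translation":[0,0,0],"hand":1},
    {"turn":[0,-0.11,0],"translation":[0,0,0],"hand":1},
    {"turn":[0,-0.07,0],"translation":[0,0,0],"hand":1},
    {"turn":[0,0,0],"translation":[0,0,0],"hand":1},
    {"turn":[0,0,0],"translation":[0,0,0],"hand":1}
  ]
}}

```text
time_s: 11.22
eef_pos: [497.8, 222.6, 224.9]
ee_rot: [0.342, -0.014, 0.94, 0.005]
force: [1.1, -0.0, 0.9]
grip_width: 1.002
grip_force: 0.0
```

```bash
cat >> h.py <<'E'
def rot(q):
    from scipy.spatial.transform import Rotation as Ro
    return Ro.from_quat([q[1],q[2],q[3],q[0]]).as_matrix()
E
python3 - <<'E'
from h import *
np.set_printoptions(precision=3,suppress=True)
st=sense();s=cap('side','s3');np.savez('side3.npz',**s);t=cap('top');np.savez('top3.npz',**t)
R=rot(st['ee_rot']);p=st['eef_pos'];print(p,R)
a=np.array([554.4,224.2,134.3]);d=np.array([-.643,-.02,.766]);tg=a+67*d
print('tool-frame move to s=188',R.T@(tg-p))
W=s['W'].reshape(-1,3);q=(W-p)@R
k=(abs(q[:,0])<60)&(abs(q[:,1])<75)&(q[:,2]>-160)&(q[:,2]<40);q=q[k]
for z in range(-160,40,10):
    m=(q[:,2]>=z)&(q[:,2]<z+10)
    if m.any(): print(z,m.sum(),q[m].min(0),q[m].max(0))
# cover standing
W=s['W'].reshape(-1,3);k=(abs(W[:,0]-450)<50)&(abs(W[:,1])<60)&(W[:,2]>15)&(W[:,2]<170);Q=W[k];print('cover',Q.min(0),Q.max(0))
E
```

```text
[497.789 222.625 224.908] [[-0.766 -0.03   0.643]
 [-0.023  1.     0.019]
 [-0.643 -0.001 -0.766]]
tool-frame move to s=188 [14.89  -0.145 38.791]
-160 104 [ -35.48   -40.801 -159.964] [  37.691    0.54  -150.042]
-150 80 [ -35.716  -40.317 -149.94 ] [  37.579   -5.296 -140.009]
-140 43 [  -9.711  -69.643 -139.869] [  11.764   16.572 -130.19 ]
-130 70 [ -18.226  -72.604 -129.968] [  18.925   59.204 -120.035]
-120 63 [ -17.882  -73.71  -119.862] [  20.692   66.294 -110.087]
-110 52 [ -17.6    -74.463 -109.952] [  12.079   13.825 -100.084]
-100 41 [-15.341 -74.901 -99.978] [ 18.831  34.406 -90.622]
-90 46 [-14.992 -73.408 -89.819] [ 12.213  37.376 -80.065]
-80 29 [-11.956 -74.52  -79.753] [ 14.37   65.998 -70.387]
-70 30 [ -9.64  -62.573 -69.929] [ 13.576  46.084 -60.219]
-60 36 [ -8.692 -60.079 -59.854] [ 12.349  48.243 -51.094]
-50 40 [ -9.064 -57.573 -49.787] [ 12.251  50.163 -40.018]
-40 34 [ -9.134 -59.174 -39.948] [ 12.252  52.943 -30.15 ]
-30 11 [ -7.373 -49.834 -29.55 ] [ 12.754  47.108 -27.224]
cover [413.065 -40.816  15.006] [483.991  30.473  78.133]
```

View pics/s3.png

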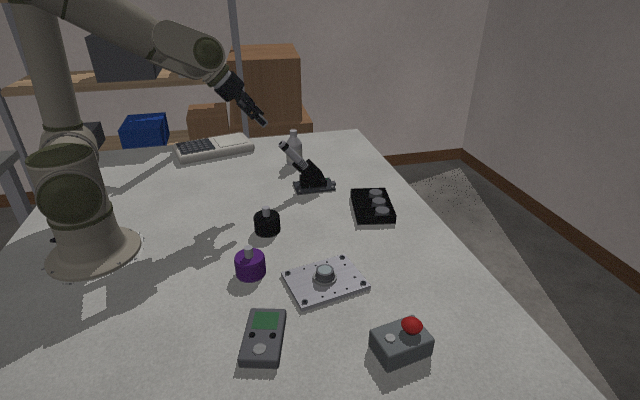

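The side view shows the cover standing upright at (267,222). The gripper at (250,105) is tilted in line with the lamp, whose tail is at (285,147). The offset runs along the tool axis, so I line up sideways and then advance.

Emit:
{"method": "move_arm", "body": {
  "moves": [
    {"turn":[0,0,0],"translation":[7,0,0],"hand":1},
    {"turn":[0,0,0],"translation":[7,0,8],"hand":1},
    {"turn":[0,0,0],"translation":[0,0,15],"hand":1},
    {"turn":[0,0,0],"translation":[0,0,15],"hand":1},
    {"turn":[0,0,0],"translation":[0,0,15],"hand":1},
    {"turn":[0,0,0],"translation":[0,0,12],"hand":1},
    {"turn":[0,0,0],"translation":[0,0,5],"hand":1},
    {"turn":[0,0,0],"translation":[0,0,0],"hand":1}
  ]
}}

```text
time_s: 11.98
eef_pos: [532.7, 223.7, 161.1]
ee_rot: [0.342, -0.014, 0.94, 0.005]
force: [0.0, -0.4, -0.7]
grip_width: 0.994
grip_force: 0.0
```

```bash
python3 - <<'E'
from h import *
np.set_printoptions(precision=2,suppress=True)
st=sense();s=cap('side','s4');t=cap('top');np.savez('side4.npz',**s)
R=rot(st['ee_rot']);p=st['eef_pos'];a=np.array([554.4,224.2,134.3]);d=np.array([-.643,-.02,.766])
print(p,R.T@(a-13*d-p),R.T@d)
q=(s['W'].reshape(-1,3)-p)@R;I=s['image'].reshape(-1,3).max(1)
for z in range(-70,60,10):
    m=(q[:,2]>=z)&(q[:,2]<z+10)&(abs(q[:,0])<40)&(abs(q[:,1])<18)
    m2=(q[:,2]>=z)&(q[:,2]<z+10)&(abs(q[:,0])<40)&(q[:,1]<-18)&(q[:,1]>-75)
    for nm,k in(('lamp',m),('near finger',m2)):
        if k.any(): print(z,nm,k.sum(),q[k].min(0),q[k].max(0))
cv2.imwrite('pics/c4.png',cv2.resize(s['image'][80:205,220:345],(600,600),interpolation=2))
E
```

```text
[532.7  223.66 161.07] [ 0.57 -0.06 47.47] [ 0. -0. -1.]
-70 near finger 16 [ -9.52 -59.43 -67.13] [ 11.85 -46.3  -60.36]
-60 near finger 24 [ -9.67 -59.16 -59.71] [ 11.72 -44.62 -50.37]
-50 near finger 25 [ -9.32 -58.11 -49.99] [ 11.88 -47.11 -40.25]
-40 near finger 21 [ -9.72 -57.88 -39.93] [ 12.65 -45.27 -30.26]
-30 near finger 6 [ -6.58 -50.52 -29.97] [  6.07 -46.49 -27.19]
-20 lamp 2 [ -9.79  -7.51 -10.56] [ -2.63  -3.25 -10.11]
-10 lamp 34 [-11.66 -15.6   -9.93] [12.79  5.61 -0.09]
0 lamp 24 [-11.67 -17.54   1.39] [12.45 -3.65  9.45]
10 lamp 28 [-11.68 -16.03  10.7 ] [13.23 -3.95 19.88]
20 lamp 23 [-11.44 -17.18  20.43] [13.48 -4.54 29.49]
30 lamp 22 [-11.17 -16.69  30.21] [13.25 -0.86 39.77]
40 lamp 21 [-11.22 -14.45  40.08] [11.11 -3.29 48.63]
40 near finger 2 [  2.73 -19.15  42.02] [  5.22 -18.33  49.71]
50 lamp 23 [-10.96 -15.    50.1 ] [11.19 -0.95 59.79]
```

View pics/c4.png

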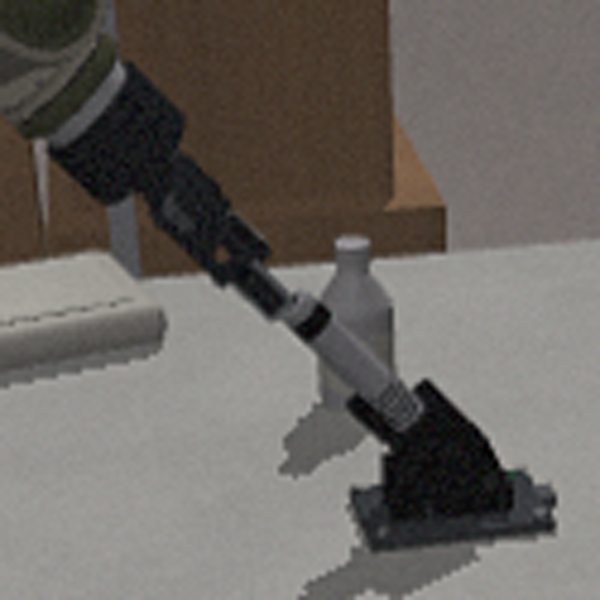

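The crop shows the fingers in line with the lamp, with the tail at (305,312). The tail is about 10 mm behind the reported TCP, so I advance 52 mm and close.

Emit:
{"method": "move_arm", "body": {
  "moves": [
    {"turn":[0,0,0],"translation":[0,0,10],"hand":1},
    {"turn":[0,0,0],"translation":[0,0,15],"hand":1},
    {"turn":[0,0,0],"translation":[0,0,15],"hand":1},
    {"turn":[0,0,0],"translation":[0,0,8],"hand":1},
    {"turn":[0,0,0],"translation":[0,0,4],"hand":1},
    {"turn":[0,0,0],"translation":[0,0,0],"hand":1}
  ]
}}

```text
time_s: 12.58
eef_pos: [566.1, 225.0, 121.8]
ee_rot: [0.342, -0.014, 0.939, 0.005]
force: [0.3, -0.1, -0.5]
grip_width: 0.999
grip_force: 0.0
```

Emit:
{"method": "move_arm", "body": {
  "moves": [
    {"turn":[0,0,0],"translation":[0,0,0],"hand":0.1},
    {"turn":[0,0,0],"translation":[0,0,0],"hand":0.1},
    {"turn":[0,0,0],"translation":[0,0,0],"hand":0.1},
    {"turn":[0,0,0],"translation":[0,0,0],"hand":0.1},
    {"turn":[0,0,0],"translation":[0,0,0],"hand":0.1},
    {"turn":[0,0,0],"translation":[0,0,0],"hand":0.1},
    {"turn":[0,0,0],"translation":[0,0,0],"hand":0.1},
    {"turn":[0,0,0],"translation":[0,0,0],"hand":0.1},
    {"turn":[0,0,0],"translation":[0,0,0],"hand":0.1}
  ],
  "grip_force": 60
}}

```text
time_s: 13.33
eef_pos: [565.9, 224.7, 122.9]
ee_rot: [0.343, -0.014, 0.939, 0.005]
force: [-4.8, -2.8, 6.4]
grip_width: 0.291
grip_force: 58.2
```

Emit:
{"method": "move_arm", "body": {
  "moves": [
    {"turn":[0,0,0],"translation":[0,0,-3],"hand":0.1},
    {"turn":[0,0,0],"translation":[0,0,-6],"hand":0.1},
    {"turn":[0,0,0],"translation":[0,0,-9],"hand":0.1},
    {"turn":[0,0,0],"translation":[0,0,-10],"hand":0.1},
    {"turn":[0,0,0],"translation":[0,0,-10],"hand":0.1},
    {"turn":[0,0,0],"translation":[0,0,-10],"hand":0.1},
    {"turn":[0,0,0],"translation":[0,0,-10],"hand":0.1},
    {"turn":[0,0,0],"translation":[0,0,-10],"hand":0.1},
    {"turn":[0,0,0],"translation":[0,0,-10],"hand":0.1},
    {"turn":[0,0,0],"translation":[0,0,-10],"hand":0.1}
  ]
}}

```text
time_s: 14.17
eef_pos: [508.4, 223.3, 190.2]
ee_rot: [0.343, -0.014, 0.939, 0.005]
force: [-0.3, -0.9, -1.3]
grip_width: 0.286
grip_force: 58.8
```

Emit:
{"method": "move_arm", "body": {
  "moves": [
    {"turn":[0,0,0],"translation":[0,0,-10],"hand":0.1},
    {"turn":[0,0,0],"translation":[0,0,-15],"hand":0.1},
    {"turn":[0,0,0],"translation":[0,0,-20],"hand":0.1},
    {"turn":[0,0,0],"translation":[0,0,-15],"hand":0.1},
    {"turn":[0,0,0],"translation":[0,0,0],"hand":0.1}
  ]
}}

```text
time_s: 14.58
eef_pos: [469.9, 222.6, 238.2]
ee_rot: [0.344, -0.014, 0.939, 0.006]
force: [0.4, -0.5, -1.7]
grip_width: 0.288
grip_force: 58.8
```

```bash
cat > l.py <<'E'
from h import *
np.set_printoptions(precision=3,suppress=True)
def measure():
    st=sense();R=rot(st['ee_rot']);p=st['eef_pos'];print('eef',p,'toolz',R[:,2],st['force'])
    for n in('side','top'):
        c=cap(n);W=c['W'].reshape(-1,3);q=(W-p)@R
        k=(abs(q[:,0])<25)&(abs(q[:,1])<25)&(q[:,2]>0)&(q[:,2]<135)
        if k.sum()<30: print(n,'few');continue
        w=q[k];m=w[(w[:,2]<90)&(w[:,2]>0)]
        lens=np.percentile(w[:,2],[98,99.5,100])
        from scipy.optimize import least_squares
        z0=45
        def res(x): 
            d=np.array([x[2],x[3],1]);d/=np.linalg.norm(d);return np.linalg.norm(np.cross(m-[x[0],x[1],z0],d),axis=1)-13
        y0=0
        v=((-np.array(c['R']).T@np.array(c['t'])-p)@R);x0=m.mean(0)[:2]-13*v[:2]/np.linalg.norm(v[:2])
        x=least_squares(res,[*x0,0,0],loss='soft_l1').x
        print(n,k.sum(),'axis at z45 (tool xy)',x[:2],'slope',x[2:],'lens z',lens,'world axis',-R@(np.array([x[2],x[3],1])/np.hypot(1,np.hypot(x[2],x[3]))),'res',abs(res(x)).mean())
        L=np.array([x[0]+(lens[1]-z0)*x[2],x[1]+(lens[1]-z0)*x[3],lens[1]]);print('   lens world',p+R@L)
    return c
E
python3 - <<'E'
from l import *
measure()
E
```

```text
eef [469.906 222.621 238.167] toolz [ 0.646  0.021 -0.763] [ 0.37  -0.507 -1.724]
side 283 axis at z45 (tool xy) [ 2.041 -0.762] slope [ 0.006 -0.017] lens z [107.1   109.123 110.301] world axis [-0.643 -0.003  0.766] res 1.32516854139472
   lens world [538.672 222.971 153.383]
top 197 axis at z45 (tool xy) [1.108 0.804] slope [ 0.004 -0.013] lens z [105.445 108.972 110.678] world axis [-0.643 -0.008  0.765] res 0.8470998229469633
   lens world [539.293 224.825 154.159]
```

Emit:
{"method": "move_arm", "body": {
  "moves": [
    {"turn":[0,0.05,0],"translation":[0,0,-10],"hand":0.1},
    {"turn":[0,0.1,0],"translation":[0,0,-10],"hand":0.1},
    {"turn":[0,0.1,0],"translation":[0,0,-10],"hand":0.1},
    {"turn":[0,0.1,0],"translation":[0,0,0],"hand":0.1},
    {"turn":[0,0.1,0],"translation":[0,0,0],"hand":0.1},
    {"turn":[0,0.1,0],"translation":[0,0,0],"hand":0.1},
    {"turn":[0,0.1,0],"translation":[0,0,0],"hand":0.1},
    {"turn":[0,0.05,0],"translation":[0,0,0],"hand":0.1},
    {"turn":[0,0,0],"translation":[0,0,0],"hand":0.1},
    {"turn":[0,0,0],"translation":[0,0,0],"hand":0.1}
  ]
}}

```text
time_s: 15.52
eef_pos: [453.5, 221.4, 258.3]
ee_rot: [-0.0, -0.015, 1.0, -0.0]
force: [0.2, 0.5, -1.0]
grip_width: 0.291
grip_force: 58.9
```

```bash
python3 -c "
from l import *
measure();st=sense();R=rot(st['ee_rot']);print('to (553,-245,230):',R.T@(np.array([553,-245,230])-st['eef_pos']),R)"
```

```text
eef [453.499 221.399 258.323] toolz [-0.    -0.001 -1.   ] [ 0.162  0.466 -0.982]
side 297 axis at z45 (tool xy) [ 1.817 -0.843] slope [-0.003 -0.015] lens z [107.569 109.74  110.443] world axis [-0.003  0.016  1.   ] res 1.3182600054794547
   lens world [451.862 219.434 148.585]
top few
to (553,-245,230): [ -86.173 -469.448   29.363] [[-1.    -0.03   0.001]
 [-0.03   1.    -0.   ]
 [-0.001 -0.    -1.   ]]
```

Emit:
{"method": "move_arm", "body": {
  "moves": [
    {"turn":[0,0,0],"translation":[-2,-8,0],"hand":0.1},
    {"turn":[0,0,0],"translation":[-3,-16,0],"hand":0.1},
    {"turn":[0,0,0],"translation":[-4,-22,0],"hand":0.1},
    {"turn":[0,0,0],"translation":[-5,-27,0],"hand":0.1},
    {"turn":[0,0,0],"translation":[-5,-27,0],"hand":0.1},
    {"turn":[0,0,0],"translation":[-5,-27,0],"hand":0.1},
    {"turn":[0,0,0],"translation":[-5,-27,0],"hand":0.1},
    {"turn":[0,0,0],"translation":[-5,-27,0],"hand":0.1},
    {"turn":[0,0,0],"translation":[-5,-27,0],"hand":0.1},
    {"turn":[0,0,0],"translation":[-5,-27,0],"hand":0.1}
  ]
}}

```text
time_s: 16.45
eef_pos: [503.7, -13.6, 260.0]
ee_rot: [0.001, -0.015, 1.0, -0.0]
force: [0.2, 0.3, -1.9]
grip_width: 0.29
grip_force: 59.0
```

Emit:
{"method": "move_arm", "body": {
  "moves": [
    {"turn":[0,0,0],"translation":[-5,-27,0],"hand":0.1},
    {"turn":[0,0,0],"translation":[-5,-27,0],"hand":0.1},
    {"turn":[0,0,0],"translation":[-5,-27,0],"hand":0.1},
    {"turn":[0,0,0],"translation":[-5,-27,0],"hand":0.1},
    {"turn":[0,0,0],"translation":[-5,-27,0],"hand":0.1},
    {"turn":[0,0,0],"translation":[-5,-27,0],"hand":0.1},
    {"turn":[0,0,0],"translation":[-5,-27,7],"hand":0.1},
    {"turn":[0,0,0],"translation":[-4,-22,8],"hand":0.1},
    {"turn":[0,0,0],"translation":[-2,-16,8],"hand":0.1},
    {"turn":[0,0,0],"translation":[-1,-8,6],"hand":0.1}
  ]
}}

```text
time_s: 17.28
eef_pos: [552.6, -247.4, 229.7]
ee_rot: [-0.0, -0.014, 1.0, -0.0]
force: [-0.6, 0.0, -1.5]
grip_width: 0.29
grip_force: 59.0
```

Emit:
{"method": "move_arm", "body": {
  "moves": [
    {"turn":[0,0,0],"translation":[0,0,0],"hand":0.1},
    {"turn":[0,0,0],"translation":[0,0,0],"hand":0.1},
    {"turn":[0,0,0],"translation":[0,0,0],"hand":0.1}
  ]
}}

```text
time_s: 17.53
eef_pos: [553.2, -244.5, 231.4]
ee_rot: [0.0, -0.016, 1.0, -0.0]
force: [-0.5, -0.1, -1.8]
grip_width: 0.285
grip_force: 59.0
```

```bash
cat > m.py <<'E'
from l import *
measure();s=cap('side');np.savez('sideL.npz',**s)
# same-camera comparison: window top circle
for n,c in(('side',s),('top',cap('top'))):
    W=c['W'].reshape(-1,3);k=(abs(W[:,0]-553)<30)&(abs(W[:,1]+245)<30)&(W[:,2]>34)&(W[:,2]<42);Q=W[k]
    if len(Q)>20: print(n,'window',len(Q),np.median(Q[:,2]),cv2.minEnclosingCircle(Q[:,:2].astype(np.float32)))
st=sense();R=rot(st['ee_rot']);print('tool->world rows',R)
E
python3 m.py
```

```text
eef [ 553.176 -244.513  231.442] toolz [ 0.001 -0.    -1.   ] [-0.512 -0.075 -1.751]
side 521 axis at z45 (tool xy) [ 1.143 -0.645] slope [-0.005 -0.012] lens z [105.916 108.917 110.718] world axis [-0.006  0.012  1.   ] res 0.8226874177744647
   lens world [ 552.455 -245.967  122.524]
top few
side window 181 37.597630965878835 ((554.5211791992188, -246.63656616210938), 21.462818145751953)
tool->world rows [[-1.    -0.031  0.001]
 [-0.031  1.    -0.001]
 [-0.001 -0.001 -1.   ]]
```

Emit:
{"method": "move_arm", "body": {
  "moves": [
    {"turn":[-0.01,0,0],"translation":[-2.3,0,8],"hand":0.1},
    {"turn":[0,0,0],"translation":[0,0,12],"hand":0.1},
    {"turn":[0,0,0],"translation":[0,0,12],"hand":0.1},
    {"turn":[0,0,0],"translation":[0,0,8],"hand":0.1},
    {"turn":[0,0,0],"translation":[0,0,4],"hand":0.1},
    {"turn":[0,0,0],"translation":[0,0,0],"hand":0.1},
    {"turn":[0,0,0],"translation":[0,0,0],"hand":0.1},
    {"turn":[0,0,0],"translation":[0,0,0],"hand":0.1}
  ]
}}

```text
time_s: 18.4
eef_pos: [555.6, -245.3, 187.4]
ee_rot: [0.0, -0.015, 1.0, 0.005]
force: [1.5, -0.1, -1.2]
grip_width: 0.288
grip_force: 59.0
```

```bash
python3 m.py; python3 -c "
from h import *
s=np.load('sideL.npz');cv2.imwrite('pics/f.png',np.hstack([cv2.resize(s['image'][150:310,245:405],(400,400),interpolation=2),cv2.resize(s['image'][100:420,180:500],(400,375))[:400] if 0 else cv2.resize(s['image'],(400,400))]))"
```

```text
eef [ 555.602 -245.278  187.384] toolz [ 0.001  0.009 -1.   ] [ 1.545 -0.093 -1.167]
side 483 axis at z45 (tool xy) [ 1.219 -0.602] slope [ 0.002 -0.01 ] lens z [107.213 109.383 112.013] world axis [0.001 0.001 1.   ] res 0.8063972215627916
   lens world [ 554.382 -245.539   77.993]
top few
side window 184 37.62212024148532 ((553.395263671875, -247.08203125), 21.989185333251953)
tool->world rows [[-1.    -0.03   0.   ]
 [-0.03   1.     0.01 ]
 [-0.001  0.01  -1.   ]]
```

View pics/f.png

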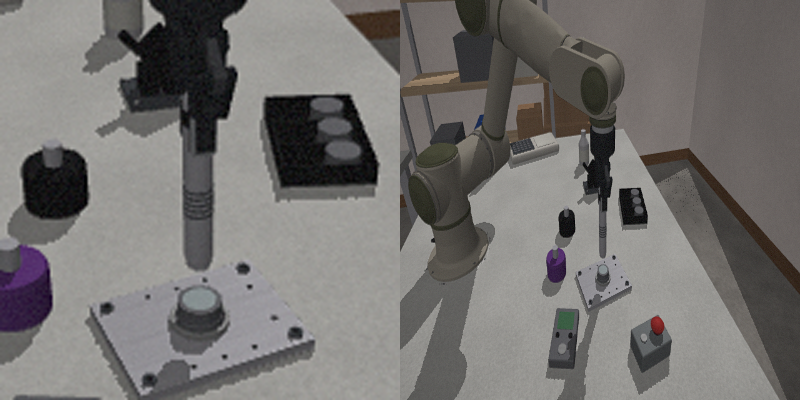

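The lamp hangs upright with its lens at crop (199,265), centred over the window at (199,300). The lens measures (554.4, -245.5, 78) and the window about (554.5, -245.5, 38). The cover stands on the bench at (55,180). I let it settle and hand in.

Emit:
{"method": "move_arm", "body": {
  "moves": [
    {"turn":[0,0,0],"translation":[0,0,0],"hand":0.1},
    {"turn":[0,0,0],"translation":[0,0,0],"hand":0.1},
    {"turn":[0,0,0],"translation":[0,0,0],"hand":0.1},
    {"turn":[0,0,0],"translation":[0,0,0],"hand":0.1}
  ]
}}

```text
time_s: 18.93
eef_pos: [555.3, -245.1, 186.7]
ee_rot: [-0.0, -0.015, 1.0, 0.005]
force: [-0.6, -0.5, -2.0]
grip_width: 0.287
grip_force: 59.0
```

```bash
python3 -c "
from rig import *
s=sense();print(s['eef_pos'],s['force'],s['grip_force']);print(finish_job())"
```

```text
[ 555.33993342 -245.11396828  186.73378706] [-0.58002485 -0.54992045 -2.04145943] 58.9602667093277
the job is handed in; nothing more can be done
None
```

The job is handed in at about 19 s (no verdict came back): the cover stands upright on the bare bench, and the lamp is held still and upright, its lens measured about 40 mm above the window and within about 2 mm of its centre.

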